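Set the slicer's thickness dial to the green marker and confirm

ROBOT

A 7-joint arm with a two-finger parallel gripper is mounted at the origin on the work surface. World frame = base frame: x ahead of the robot, y to its left, z up, the work surface at z = 0. Lengths are in m, angles in rad, forces in N, time in s.
With the tool pointing down it reaches from about 0.4 to 0.875 m from the base axis. Payload 6.5 kg.
Tool frame: the origin (TCP) lies at the very end of the fingers, on their centre line; the grasp point (between the pads) lies bot.tcp_to_grasp behind it (bot.tcp_to_grasp is the distance from the TCP to the grasp point, in m); z points along the fingers, y is the line along which they close (so a half turn about z gives the same grasp; the last joint's range is limited). The gripper opens to 85 mm and grips with 20 to 120 N. Pads are 22 mm wide; open, the fingers measure 114 mm over their backs; the gripper's body (76 mm by 85 mm) begins 54 mm behind the grasp point. The pads swing forward as they close: fully open they stand 13 mm farther back than shut.
Start: joints at [-1.332, 0.536, -0.004, 1.538, 0.003, 1.067, -0.071], TCP at [0.195, 0.62, 0.231] pointing down, gripper open.
Joint ranges: [-2.7, 2.7], [-0.37, 2.16], [-1.27, 1.26], [0.24, 2.4], [-1.31, 4.45], [0.19, 1.91], [-2.76, 2.76]. Speed limits (rad/s): [2.39, 2.39, 3.14, 3.14, 3.14, 3.14, 3.14].

INTERFACE

Orientations are given as a unit quaternion [w, x, y, z].
In Python, from bench import bot gives the robot as it stands.
- The arm moves only by the shell command python3 -m pendant 'ROWS' [FORCE]. ROWS is JSON, one flat list of numbers, 5 for each row, row after row: the shift along the tool's x, y, z in cm, then the turn about the tool's z in rad, then the finger opening in cm, from 0 to 8.54. A call has 1 to 12 rows; each row shifts and turns the commanded pose from where the row before left it, along the tool's axes as they then stand; what a row does not reach is not made up. A row lasts 1/12 s, in which the tool goes at most 41.7 mm and 7.16 degrees, less where a joint would pass 70% of its speed; a pose out of reach is approached as far as the arm can. A call with a gripper value outside its range is refused whole. The fingers move at their own pace and stop on an object; FORCE is the grip in N (left out, the last holds). Time passes only in rows, so rows that do not move let the fingers close. It gives the time, the measured TCP pose, the force, the opening and the grip force at its end, in the units of the state.
- bot.read_state(): the state, without advancing time (a new reading comes with each control period).
- bot.get_image(name): name is "scene" or "side" or "wrist"; returns a dict with "img" (384x512x3 uint8, red, green, blue), "depth" (384x512 float32, m along the optical axis (not along the pixel's ray), 0 where there is no reading), "intrinsics" (3x3 intrinsics, pixels), "distortion" ([k1, k2, p1, p2, k3] as OpenCV has them; the pictures are not rectified), "R" (3x3) and "t" (3): a world point X has camera coordinates R X + t. Camera axes: x right, y down, z forward; pixel columns grow to the right and rows downward; lengths in m; the calibration is good to about 2 mm. A picture is of the moment at which its call begins.
- bot.finish_job(): hands the job in; it is judged then, once.
The state is a dict: "time": time; "q": joint angles; "qvel": joint speeds; "joint_efforts": joint torques, N m; "tool_pos": TCP position; "eef_rot": TCP orientation; "force": force on the tool from outside, world axes, zero at the start; "moment": the same for the moment, N m; "gripper_width": opening from 0.0 (shut) to 1.0 (fully open); "grip_force": force on a finger pad.
Only numpy, scipy, OpenCV 4.12 (cv2) and the standard library are available. Lean on these libraries where they do the work, as an engineer would, in place of code of your own. Each camera call takes 0.05 s, during which the arm holds its last target. There are 200 camera calls.

TASK

Set the slicer for the salad vegetables: with the fingertips, gently push the white tab of the thickness dial round until its pointer stands over the middle of the green marker, and only then press the orange confirm button fully down and let it come back up. The dial is only to be pushed round, not squeezed hard or lifted; leave it on the green marker and leave everything standing around as it is.

Things in the scene. Friction and masses are not known exactly. Their poses are not given: they have to be found in the camera images.
- slicer: the slicer, grey, bolted down. Origin on the table (z = 0) directly under the dial's axis; its z is up, at yaw 0 its x points away from the robot and its y to the robot's left. Its flat deck, 60 mm high, reaches from x -140 to +140 mm and y -130 to +200 mm; from y -220 to -400 mm stand the motor and blade guard, up to 300 mm high
- dial_axis (a point): centre of the top face of the black thickness dial (140 mm diameter), 78 mm above the table; the dial turns about the vertical through it
- dial_mount: the spindle with the dial and its tab, origin on the dial's axis at the deck's surface (60 mm above the table). The dial is not fastened down: a light spring (about 3 N and its weight) keeps it seated, and it would come up if pulled
- dial (a joint): angle of the dial in rad, 0 to 4.0 between its stops, growing CLOCKWISE seen from above. At 0 the tab's bearing from the axis, in the slicer's frame, is 215 degrees (counter-clockwise from the slicer's x); at angle q it is 215 degrees minus q. It has no clicks: plain friction (about 0.14 Nm, i.e. 2 N at the tab) keeps it exactly where it is left. It always starts between 0 and 0.6
- tab (a point): middle of the top edge of the white upright tab on the dial, 65 mm from the axis and 112 mm above the table. The tab is a fin 40 mm long radially (45 to 85 mm from the axis), 8 mm thick, standing 34 mm above the dial's top face; push its broad side to turn the dial
- pointer (a point): tip end of the flat white pointer that runs outwards from under the tab (6 mm wide, ending 107 mm from the axis); this point is 105 mm from the axis, 75 mm above the table, and passes above the middles of the markers
- confirm (a joint): travel of the confirm button in m: 0 up, 0.006 fully down; its spring needs about 5 N fully down and brings it back up
- confirm_top (a point): centre of the top face of the orange confirm button (34 mm diameter, pressed straight down) in a black housing on the deck, 166 mm from the dial's axis on the slicer's left (+y) side
- marker_green: green marker, a disc of 34 mm diameter and 5 mm thickness fixed on the deck, its centre 105 mm from the dial's axis; origin at the centre of its underside, 60 mm above the table. The four coloured markers stand at dial angles 1.15, 1.9, 2.65 and 3.4 rad, in any order
- marker_red: red marker, a disc of 34 mm diameter and 5 mm thickness fixed on the deck, its centre 105 mm from the dial's axis; origin at the centre of its underside, 60 mm above the table
- marker_yellow: yellow marker, a disc of 34 mm diameter and 5 mm thickness fixed on the deck, its centre 105 mm from the dial's axis; origin at the centre of its underside, 60 mm above the table
- marker_blue: blue marker, a disc of 34 mm diameter and 5 mm thickness fixed on the deck, its centre 105 mm from the dial's axis; origin at the centre of its underside, 60 mm above the table
- dredger: small steel-capped glass dredger, 40 mm diameter, 60 mm high, standing on the far left corner of the slicer's deck; loose bystander, origin at its underside's centre
- pepper_jar: amber jar with a red cap, 60 mm diameter, 100 mm high, on the table beyond the slicer; loose bystander, origin at its underside's centre
- tin: tin can with a yellow label, 68 mm diameter, 80 mm high, on the table beyond the slicer; loose bystander, origin at its underside's centre
- bowl: small steel bowl, 64 mm diameter, 35 mm high, standing on the slicer's deck, far right corner; loose bystander, origin at its underside's centre
- cup: blue plastic cup, 72 mm diameter, 90 mm high, on the table left of the slicer; loose bystander, origin at its underside's centre
- tub: white plastic tub, 90 mm diameter, 60 mm high, on the cutting board; loose bystander, origin at its underside's centre
- spatula: red-handled spatula, 250 mm long, lying on the cutting board; loose bystander, origin about its middle

How it is judged:
By the outcome, as a careful person would: the job done as asked, in the order asked, and still so for the second after the job is handed in, with the robot touching nothing.
It also fails if it takes over 58 s, if anything falls off the work surface, if the arm or the gripper's body presses on something with over 40 N, if the wrist force passes 120 N, or if a joint passes its speed limit or range.

## Working session

There is one attempt and no reset: what is moved stays moved. The work goes in short steps, Python scripts to look and compute and a shell command to move; the robot and the scene stay as the last step left them, time stands still between calls to the robot, and variables do not carry over. Pictures are saved under pics/ and viewed, at most 10 in all, crops included, and the job is handed in when it is done.

```bash
ls; mkdir -p pics; python3 - <<'E'
from bench import bot
import cv2,numpy as np
s=bot.read_state(); print({k:np.round(v,3) for k,v in s.items()}, bot.tcp_to_grasp)
a=bot.get_image("scene");b=bot.get_image("side")
for n,i in(("scene",a),("side",b)):
    np.savez(n+".npz",**i); cv2.imwrite(f"pics/{n}0.png",i["img"][:,:,::-1]); print(n,-i["R"].T@i["t"],i["R"][2])
E
```

```text
pics
{'time': np.float64(0.0), 'q': array([-1.332,  0.537, -0.004,  1.539,  0.003,  1.067, -0.071]), 'qvel': array([ 0.002, -0.   ,  0.001,  0.001,  0.001, -0.   , -0.001]), 'joint_efforts': array([ 0.0000e+00, -5.8343e+01,  1.0490e+00, -2.5910e+01,  1.2000e-02,
        1.0000e-02, -0.0000e+00]), 'tool_pos': array([0.195, 0.619, 0.23 ]), 'eef_rot': array([-0.   ,  0.152,  0.988, -0.001]), 'force': array([-0.167,  0.165,  0.403]), 'moment': array([ 0.023, -0.001, -0.055]), 'grip_force': np.float64(0.0), 'gripper_width': np.float64(1.0)} 0.0187
scene [ 1.65807576 -0.23199315  0.97274168] [-0.73411012  0.31347467 -0.60234206]
side [ 0.2051407  -0.53224043  0.67627416] [ 0.38146665  0.72419765 -0.57447451]
```

View pics/scene0.png

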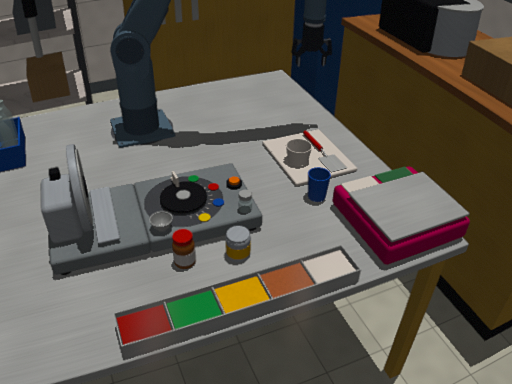

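View pics/side0.png

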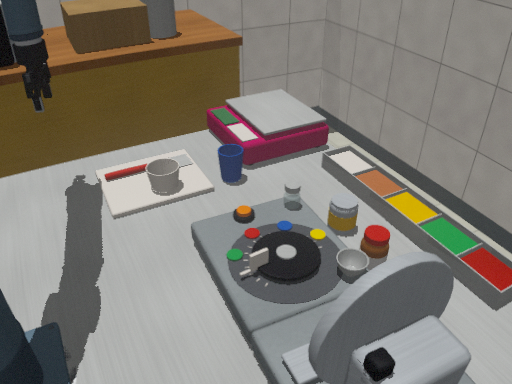

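Side view: green marker (235,254), red (252,233), blue (285,226), yellow (318,234), tab (258,260), pointer tip about (240,275), button (244,211). Green is the nearest marker clockwise.

```bash
cat > h.py <<'E'
import numpy as np,cv2
def ray(i,uv,z):
    n=cv2.undistortPoints(np.array([[uv]],float),i["intrinsics"],i["distortion"])[0,0]
    d=i["R"].T@np.array([n[0],n[1],1]);c=-i["R"].T@i["t"]
    return c+d*(z-c[2])/d[2]
def world(i,uv):
    u,v=int(round(uv[0])),int(round(uv[1]))
    n=cv2.undistortPoints(np.array([[uv]],float),i["intrinsics"],i["distortion"])[0,0]
    return i["R"].T@(np.array([n[0],n[1],1])*i["depth"][v,u]-i["t"])
H={"red":(0,6),"orange":(7,17),"yellow":(24,34),"green":(50,85),"blue":(105,125)}
def blobs(i,name,box):
    h=cv2.cvtColor(i["img"],cv2.COLOR_RGB2HSV);lo,hi=H[name]
    m=cv2.inRange(h,(lo,140,70),(hi,255,255))
    k=np.zeros_like(m);x0,y0,x1,y1=box;k[y0:y1,x0:x1]=1;m*=k
    n,l,s,c=cv2.connectedComponentsWithStats(m)
    j=1+np.argmax(s[1:,4]);return c[j],s[j,4]
def project(i,X):
    return cv2.projectPoints(np.array([X],float),cv2.Rodrigues(i["R"])[0],i["t"],i["intrinsics"],i["distortion"])[0][0,0]
E
python3 - <<'E'
from h import *
from scipy.optimize import least_squares
side=dict(np.load("side.npz"));sc=dict(np.load("scene.npz"))
order=["green","red","blue","yellow"];ang=np.radians(215)-np.array([1.15,1.9,2.65,3.4])
for nm,i,b in(("side",side,(220,200,335,268)),("scene",sc,(165,172,250,224))):
    P=[]
    for c in order+["orange"]:
        uv,a=blobs(i,c,b);w=world(i,uv);z=.065 if c!="orange" else w[2]
        p=ray(i,uv,z);P.append(p[:2]);print(nm,c,uv.round(1),a,p.round(4),"depth",w.round(4))
    P=np.array(P)
    f=lambda x:(np.c_[x[0]+.105*np.cos(ang+x[2]),x[1]+.105*np.sin(ang+x[2])]-P[:4]).ravel()
    r=least_squares(f,[P[:4,0].mean(),P[:4,1].mean(),0]);print(r.x,np.abs(r.fun).max(), "btn r",np.hypot(*(P[4]-r.x[:2])),np.degrees(np.arctan2(*(P[4]-r.x[:2])[::-1])-r.x[2]))
i=side;cv2.imwrite("pics/side_c.png",cv2.resize(i["img"][190:310,210:350,::-1],None,fx=5,fy=5,interpolation=cv2.INTER_CUBIC))
E
```

```text
side green [234.3 254.3] 140 [0.4708 0.0707 0.065 ] depth [0.4707 0.0705 0.0652]
side red [251.8 232.6] 122 [0.5339 0.1155 0.065 ] depth [0.5328 0.1134 0.067 ]
side blue [284.2 225.1] 111 [0.6095 0.1052 0.065 ] depth [0.6084 0.1036 0.0666]
side yellow [317.2 234.1] 132 [0.6574 0.0456 0.065 ] depth [0.6581 0.0464 0.0641]
side orange [243.4 210.8] 138 [0.5418 0.1724 0.0832] depth [0.5418 0.1724 0.0832]
[ 0.55827555  0.01342824 -0.04165173] 0.0007972744097239914 btn r 0.15985079411379982 98.29679223251335
scene green [192.9 178. ] 53 [0.4698 0.0713 0.065 ] depth [0.4733 0.0704 0.0677]
scene red [213.1 186.1] 62 [0.5329 0.1166 0.065 ] depth [0.5343 0.1161 0.0662]
scene blue [218.  201.6] 71 [0.609  0.1058 0.065 ] depth [0.6122 0.1048 0.0678]
scene yellow [204.  216.7] 82 [0.6575 0.0465 0.065 ] depth [0.6588 0.0461 0.0662]
scene orange [233.8 180.2] 76 [0.5507 0.1778 0.0827] depth [0.5507 0.1778 0.0827]
[ 0.55780482  0.0141914  -0.03973864] 0.0004608777402140968 btn r 0.1638048912355622 94.75660897653285
```

View pics/side_c.png

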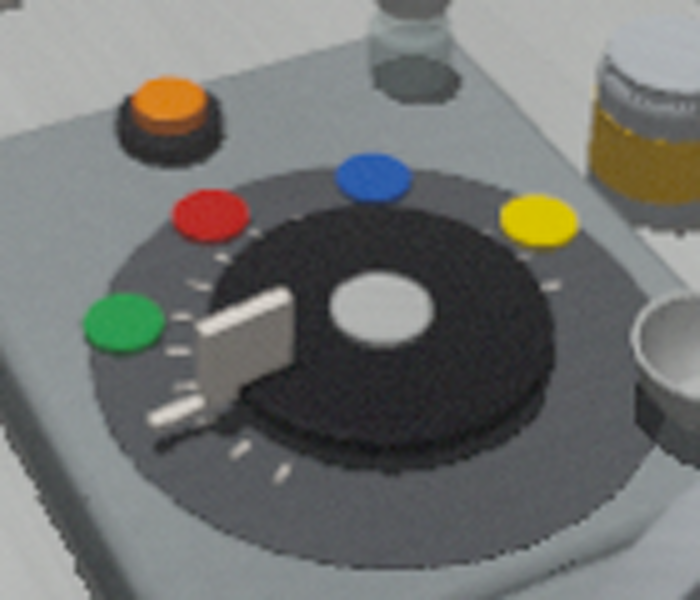

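```bash
python3 - <<'E'
from h import *
side=dict(np.load("side.npz"));sc=dict(np.load("scene.npz"))
C=np.array([.558,.0138]);yaw=-.0407
def polar(p): d=p[:2]-C;b=np.degrees(np.arctan2(d[1],d[0])-yaw)%360;return np.hypot(*d).round(4),round(b,2),"q",round(np.radians(215-b),3)
p=ray(side,(240.6,273.4),.076);print("pointer end",p,polar(p))
for uv in((199,322),(289,287)):
    p=ray(side,(210+uv[0]/5,190+uv[1]/5),.112);print("tab top",p,polar(p))
# button top: ray crossing of two views (top-face pixel)
for z in(.075,.080,.085,.09):
    a=ray(side,(243.8,210.0),z);b=ray(sc,(233.8,179.7),z);print(z,a[:2],b[:2],polar(a),polar(b))
E
```

```text
pointer end [0.453841   0.00591344 0.076     ] (np.float64(0.1045), np.float64(186.66), 'q', np.float64(0.495))
tab top [0.47616678 0.01055597 0.112     ] (np.float64(0.0819), np.float64(184.6), 'q', np.float64(0.531))
tab top [0.51581327 0.01215261 0.112     ] (np.float64(0.0422), np.float64(184.57), 'q', np.float64(0.531))
0.075 [0.5486468  0.18451989] [0.53853435 0.18250384] (np.float64(0.171), np.float64(95.47), 'q', np.float64(2.086)) (np.float64(0.1698), np.float64(98.91), 'q', np.float64(2.026))
0.08 [0.54579031 0.17855955] [0.54476967 0.18019528] (np.float64(0.1652), np.float64(96.57), 'q', np.float64(2.067)) (np.float64(0.1669), np.float64(96.88), 'q', np.float64(2.062))
0.085 [0.54293383 0.1725992 ] [0.55100499 0.17788673] (np.float64(0.1595), np.float64(97.75), 'q', np.float64(2.046)) (np.float64(0.1642), np.float64(94.77), 'q', np.float64(2.098))
0.09 [0.54007735 0.16663886] [0.55724031 0.17557818] (np.float64(0.1539), np.float64(99.02), 'q', np.float64(2.024)) (np.float64(0.1618), np.float64(92.6), 'q', np.float64(2.136))
```

```bash
python3 -m pendant '[-2.4,-2.6,0,0,0,-2.4,-2.6,0,0,0,-2.4,-2.6,0,0,0,-2.4,-2.6,0,0,0,-2.4,-2.6,0,0,0,-2.4,-2.6,0,0,0,-2.4,-2.6,0,0,0,-2.4,-2.6,0,0,0,-2.4,-2.6,0,0,0,-2.4,-2.6,0,0,0]' 20
python3 -m pendant '[-2.4,-2.6,0,0,0,-2.4,-2.6,0,0,0,-2.4,-2.6,0,0,0,-2.4,-2.6,0,0,0,-2.4,-2.6,0,0,0,-2.4,-2.6,0,0,0,-2.4,-2.6,0,0,0,-2.4,-2.6,0,0,0,-2.4,-2.6,0,0,0,-2.1,-2.6,0,0,0]'
python3 -m pendant '[0,0,0,0.12,0,0,0,0,0.12,0,0,0,0,0.12,0,0,0,0,0.12,0,0,0,0,0.12,0,0,0,0,0.12,0,0,0,0,0.12,0,0,0,0,0.12,0,0,0,0,0.12,0,0,0,0,0.12,0,0,0,0,0,0]'
```

```text
time: 0.93
tool_pos: [0.3462, 0.2982, 0.2311]
eef_rot: [-0.0, 0.152, 0.988, -0.0]
force: [0.2, 0.1, -0.2]
gripper_width: 0.001
grip_force: 0.0
time: 1.77
tool_pos: [0.4946, -0.021, 0.2312]
eef_rot: [0.0, 0.152, 0.988, -0.0]
force: [1.4, 0.8, 0.1]
gripper_width: 0.003
grip_force: 0.0
time: 2.68
tool_pos: [0.4938, -0.019, 0.231]
eef_rot: [-0.0, 0.685, 0.729, -0.0]
force: [0.5, 0.5, 0.1]
gripper_width: -0.002
grip_force: 0.0
```

```bash
python3 -m pendant '[-1,0,2.5,0,0,0,0,2.5,0,0,0,0,2.5,0,0,0,0,2.5,0,0,0,0,1.5,0,0,0,0,1.0,0,0,0,0,0.8,0,0,0,0,0.8,0,0,0,0,0,0,0]'
python3 - <<'E'
from bench import bot
import cv2
i=bot.get_image("side")["img"];cv2.imwrite("pics/s1.png",cv2.resize(i[150:310,190:370,::-1],None,fx=3.5,fy=3.5))
print(bot.read_state()["moment"])
E
```

```text
time: 3.43
tool_pos: [0.4943, -0.0291, 0.0895]
eef_rot: [-0.0, 0.683, 0.73, -0.0]
force: [0.3, 0.4, 0.4]
gripper_width: 0.001
grip_force: 0.0
[0.04148842 0.00858471 0.03912402]
```

View pics/s1.png

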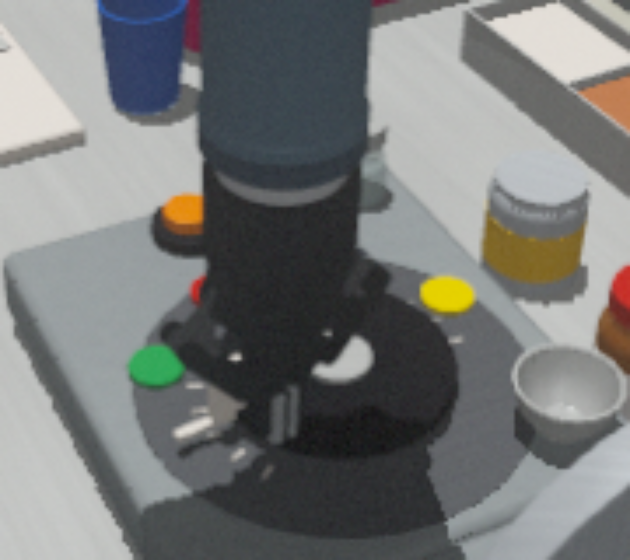

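```bash
python3 -m pendant '[0.5,0,0,0,0,0.5,0,0,0,0,0.3,0,0,0,0,0.3,0,0,0,0,0.2,0,0,0,0,0.2,0,0,0,0,0.2,0,0,0,0,0.2,0,0,0,0,0.0,0,0,0,0]'
python3 -m pendant '[0.26,-0.06,0,0.04,0,0.26,-0.06,0,0.04,0,0.26,-0.06,0,0.04,0,0.26,-0.06,0,0.04,0,0.26,-0.06,0,0.04,0,0.26,-0.06,0,0.04,0,0.26,-0.06,0,0.04,0,0.26,-0.06,0,0.04,0,0,0,0,0,0]'
python3 - <<'E'
from bench import bot
import cv2
d=bot.get_image("side");i=d["img"]
import numpy as np;np.savez("s2.npz",**d)
cv2.imwrite("pics/s2.png",cv2.resize(i[200:310,200:330,::-1],None,fx=5,fy=5,interpolation=cv2.INTER_CUBIC))
E
```

```text
time: 4.23
tool_pos: [0.4931, -0.0052, 0.0903]
eef_rot: [0.0, 0.683, 0.73, -0.0]
force: [0.1, -1.1, -0.8]
gripper_width: -0.002
grip_force: 0.3
time: 4.98
tool_pos: [0.4901, 0.0157, 0.0903]
eef_rot: [0.0, 0.791, 0.611, -0.0]
force: [0.6, -1.3, 0.2]
gripper_width: -0.0
grip_force: 0.6
```

View pics/s2.png

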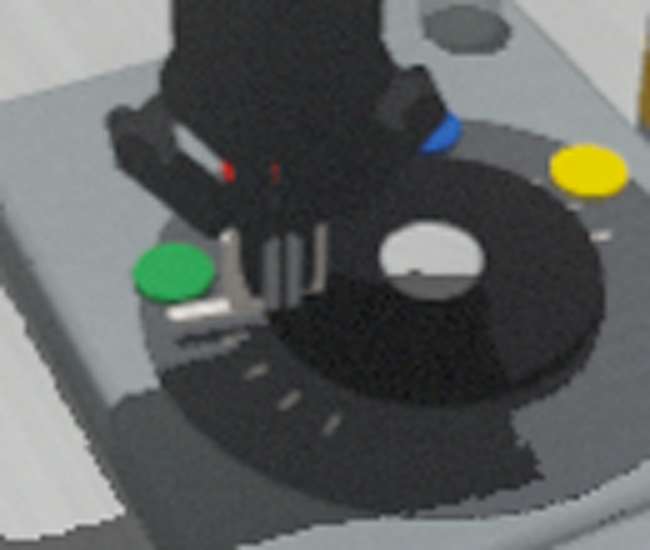

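The tab is being pushed. The pointer end is at crop (169,314), full image (233.8,262.8), just short of green at (234.3,254.3).

```bash
cat >> h.py <<'E'
C=np.array([.558,.0138]);yaw=-.0407
def polar(p):
    d=p[:2]-C;b=np.degrees(np.arctan2(d[1],d[0])-yaw)%360;return round(np.hypot(*d),4),round(np.radians(215-b),3)
E
python3 - <<'E'
from h import *
i=dict(np.load("s2.npz"))
for u in((168,315),(200,309),(230,303)):print(polar(ray(i,(200+u[0]/5,200+u[1]/5),.076)))
T=np.array([.4901,.0157])-C;phi=np.arctan2(2*.791*.611,2*.791**2-1);print(np.degrees(phi),"tool frame",T@[np.cos(phi),np.sin(phi)],T@[np.sin(phi),-np.cos(phi)])
E
```

```text
(np.float64(0.1067), np.float64(0.797))
(np.float64(0.0938), np.float64(0.799))
(np.float64(0.0815), np.float64(0.804))
75.42325868291786 tool frame -0.015249993002417 -0.06619258050133899
```

```bash
python3 -m pendant '[0.2,-0.05,0,0.03,0,0.2,-0.05,0,0.03,0,0.2,-0.05,0,0.03,0,0.2,-0.05,0,0.03,0,0.2,-0.05,0,0.03,0,0.2,-0.05,0,0.03,0,0.2,-0.05,0,0.03,0,0.2,-0.05,0,0.03,0,0.2,-0.05,0,0.03,0,0,0,0,0,0]'
python3 - <<'E'
from bench import bot
import cv2
d=bot.get_image("side");i=d["img"]
import numpy as np;np.savez("s3.npz",**d)
cv2.imwrite("pics/s3.png",cv2.resize(i[230:290,210:280,::-1],None,fx=8,fy=8,interpolation=cv2.INTER_CUBIC))
E
```

```text
time: 5.87
tool_pos: [0.4924, 0.0339, 0.0903]
eef_rot: [0.0, 0.866, 0.5, -0.0]
force: [0.2, -1.7, -0.4]
gripper_width: 0.001
grip_force: 0.7
```

View pics/s3.png

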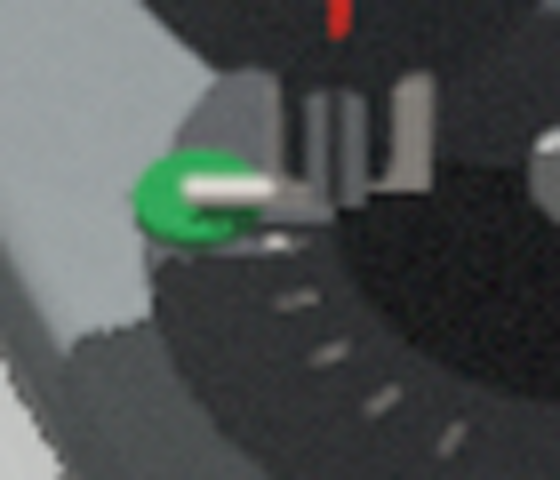

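```bash
cat >> h.py <<'E'
def pointer(i,box):
    x0,y0,x1,y1=box;h=cv2.cvtColor(i["img"],cv2.COLOR_RGB2HSV)
    m=(h[...,1]<70)&(h[...,2]>150);v,u=np.nonzero(m[y0:y1,x0:x1])
    P=np.array([ray(i,(a+x0,b+y0),.076)[:2] for a,b in zip(u,v)])
    r=[polar(p) for p in P];return len(r),[x for x in r if .075<x[0]<.11]
E
python3 - <<'E'
from h import *
i=dict(np.load("s3.npz"))
for c in((182,187),(220,187),(270,187)):print(polar(ray(i,(210+(c[0]+.5)/8-.5,230+(c[1]+.5)/8-.5),.076)))
n,r=pointer(i,(228,247,250,259));r=np.array(r);print(n,r[:,0].min(),r[:,0].max(),np.mean(r[:,1]),np.polyfit(r[:,0],r[:,1],1))
i=dict(np.load("side.npz"));n,r=pointer(i,(236,265,250,280));r=np.array(r);print(n,r[:,0].min(),r[:,0].max(),np.mean(r[:,1]))
T=np.array([.4924,.0339])-C;phi=np.pi/3;print(T@[np.cos(phi),np.sin(phi)],T@[np.sin(phi),-np.cos(phi)],"q tool",np.radians(215-150)+yaw)
E
```

```text
(np.float64(0.1071), np.float64(1.071))
(np.float64(0.0975), np.float64(1.073))
(np.float64(0.0849), np.float64(1.077))
44 0.0835 0.1059 1.0722941176470588 [-0.18885747  1.09028779]
31 0.0838 0.1062 0.49745161290322576
-0.015392889383932816 -0.06686126648825921 q tool 1.0937640137963143
```

```bash
python3 -m pendant '[0.17,-0.04,0,0.026,0,0.17,-0.04,0,0.026,0,0.17,-0.04,0,0.026,0,0,0,0,0,0,0,0,0,0,0]'
python3 - <<'E'
from bench import bot
from h import *
d=bot.get_image("side")
n,r=pointer(d,(228,240,252,259));r=np.array(r);print(n,r[:,0].min(),r[:,0].max(),np.median(r[:,1]),r[:,1].mean(),r[:,1].std())
E
```

```text
time: 6.33
tool_pos: [0.494, 0.0394, 0.0903]
eef_rot: [-0.0, 0.885, 0.466, 0.0]
force: [0.8, -0.9, -0.4]
gripper_width: 0.001
grip_force: 0.5
81 0.084 0.1071 1.1635 1.1636470588235295 0.02510200642665045
```

```bash
python3 -m pendant '[-0.6,0,0,0,0,-1.4,0,0,0,0,0,0,-2.5,0,0,0,0,-3,0,0,0,0,-2.5,0,0,2.8,-0.6,0,0,0,3.5,-0.8,0,0,0,3.5,-0.8,0,0,0,3.5,-0.8,0,0,0,3.0,-0.7,0,0,0,0,0,0,0,0]'
python3 - <<'E'
from bench import bot
from h import *
d=bot.get_image("side");e=bot.get_image("scene")
print(blobs(d,"green",(220,240,260,268)))
n,r=pointer(d,(228,240,252,259));r=np.array(r);print(n,r[:,0].min(),r[:,0].max(),np.median(r[:,1]),r[:,1].mean(),r[:,1].std(),len(r))
i=d["img"];A=cv2.resize(i[190:290,210:290,::-1],None,fx=5,fy=5,interpolation=cv2.INTER_CUBIC)
i=e["img"];B=cv2.resize(i[160:230,150:206,::-1],(400,500),interpolation=cv2.INTER_CUBIC)
cv2.imwrite("pics/s4.png",np.hstack([A,B]));np.savez("s4.npz",**d);np.savez("e4.npz",**e)
E
```

```text
time: 7.3
tool_pos: [0.5452, 0.1848, 0.1699]
eef_rot: [-0.001, 0.883, 0.469, 0.001]
force: [0.4, 0.8, 0.1]
gripper_width: -0.003
grip_force: 0.0
(array([234.57894737, 256.06578947]), np.int32(76))
19 0.084 0.1022 1.146 1.1527894736842104 0.017695015496099552 19
```

View pics/s4.png

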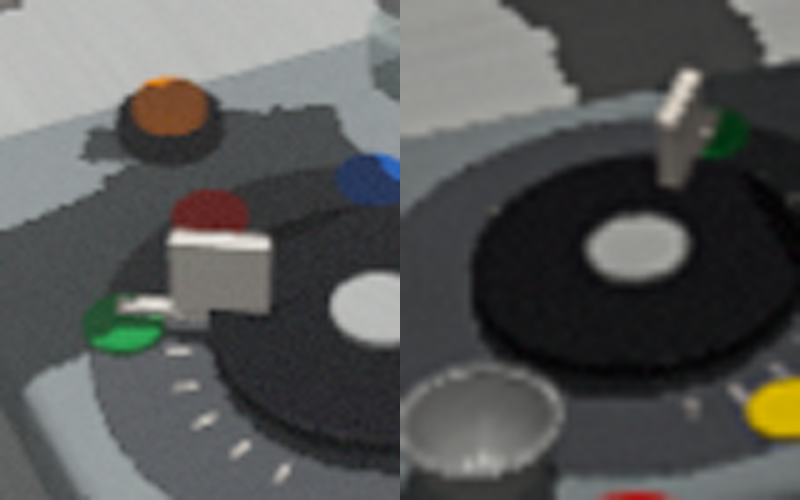

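Pointer overlies the green marker: pointer end at crop (119,304), marker centre at (123,323). The height parallax still has to be accounted for.

```bash
python3 - <<'E'
from h import *
i=dict(np.load("s4.npz"));f=lambda c,z:polar(ray(i,(210+(c[0]+.5)/5-.5,190+(c[1]+.5)/5-.5),z))
for c in((119,304),(145,305),(170,306)):print("ptr",f(c,.076))
for c in((171,237),(220,239),(270,241)):print("tab",f(c,.112))
b=np.radians(215)-1.15+yaw
for q in(1.12,1.15,1.18):
  b=np.radians(215)-q+yaw;L=[]
  for r,z in((.107,.076),(.09,.076),(.045,.112),(.085,.112)):
    p=project(i,[C[0]+r*np.cos(b),C[1]+r*np.sin(b),z]);L.append(((p-[210,190]+.5)*5-.5).round(1))
  print(q,*L)
h=cv2.cvtColor(i["img"],cv2.COLOR_RGB2HSV);m=((h[...,1]<70)&(h[...,2]>120)).astype(int)
for v in range(246,256):print(v,i["img"][v,230:248].mean(1).astype(int))
E
```

```text
ptr (np.float64(0.1056), np.float64(1.143))
ptr (np.float64(0.095), np.float64(1.147))
ptr (np.float64(0.0849), np.float64(1.152))
tab (np.float64(0.0841), np.float64(1.165))
tab (np.float64(0.0647), np.float64(1.181))
tab (np.float64(0.0449), np.float64(1.213))
1.12 [114.9 307.9] [156.7 310. ] [268.8 247.9] [167.6 243.1]
1.15 [115.9 302.5] [157.4 305.5] [269.  245.6] [168.3 238.9]
1.18 [117.1 297.2] [158.3 301. ] [269.3 243.4] [169.2 234.7]
246 [ 76  68  58  52  54  50  54  54  55  53  54  56  47  70 102 118 116 117]
247 [ 77  70  52  55  52  54  52  50  54  50  56  54  54  66  99 117 120 116]
248 [ 73  64  56  57  64  60  56  60  58  60  53  51  52  67 101 117 117 118]
249 [ 66  56  56  75  93  91  83 115 147 144 139 139 132 116 118 116 118 117]
250 [ 53  56  58  86 121 140 146 182 212 213 217 217 207 186 154 119 119 119]
251 [ 56  53  59  93 140 175 186 185 184 192 203 204 203 193 151 125 120 118]
252 [ 56  56  59  89 109 108 111 109 107 111 116 116 128 137 140 134 119 110]
253 [ 59  56  56  53  53  53  56  70  64  77  97 100  99 101 108 126 127 112]
254 [56 58 53 53 56 56 56 52 55 55 54 51 65 90 98 97 92 94]
255 [55 59 60 70 71 72 75 70 71 71 73 63 55 72 86 87 87 90]
```

q ≈ 1.148, against a target of 1.15, which is about 0.2 mm at the pointer tip. Next I press confirm.

```bash
python3 -m pendant '[-0.5,0.3,2,0,0,0,0,2.5,0,0,0,0,2,0,0,0,0,1,0,0,0,0,0.5,0,0,0,0,0,0,0]'
python3 -m pendant '[0,0,0.2,0,0,0,0,0.2,0,0,0,0,0.2,0,0,0,0,0.2,0,0,0,0,0,0,0,0,0,0,0,0]'
```

```text
time: 7.9
tool_pos: [0.5434, 0.1707, 0.0899]
eef_rot: [0.0, 0.885, 0.465, -0.001]
force: [0.3, 0.4, 0.7]
gripper_width: 0.003
grip_force: 0.0
time: 8.4
tool_pos: [0.544, 0.1723, 0.0824]
eef_rot: [-0.0, 0.885, 0.466, 0.0]
force: [1.2, -0.6, -0.2]
gripper_width: 0.001
grip_force: 0.0
```

```bash
python3 -m pendant '[0,0,-0.3,0,0,0.6,-0.4,0,0,0,0,0,0.2,0,0,0,0,0,0,0]'
python3 -m pendant '[0,0,0.2,0,0,0,0,0.2,0,0,0,0,0.2,0,0,0,0,0,0,0]'
```

```text
time: 8.73
tool_pos: [0.544, 0.1804, 0.0831]
eef_rot: [-0.0, 0.885, 0.466, 0.0]
force: [1.2, -0.6, 0.2]
gripper_width: 0.0
grip_force: 0.0
time: 9.07
tool_pos: [0.5442, 0.1797, 0.0772]
eef_rot: [-0.0, 0.885, 0.466, 0.0]
force: [-0.9, 1.6, 3.7]
gripper_width: -0.0
grip_force: 2.1
```

In contact, with force rising; I continue down.

```bash
python3 -m pendant '[0,0,0.15,0,0,0,0,0.15,0,0,0,0,0,0,0]'
python3 -m pendant '[0,0,0.1,0,0,0,0,0.1,0,0,0,0,0,0,0]'
```

```text
time: 9.32
tool_pos: [0.5443, 0.1797, 0.0759]
eef_rot: [-0.001, 0.885, 0.466, 0.0]
force: [-6.3, 0.8, 20.3]
gripper_width: -0.001
grip_force: 9.7
time: 9.57
tool_pos: [0.5445, 0.1797, 0.0755]
eef_rot: [-0.002, 0.885, 0.465, 0.0]
force: [-11.9, -0.5, 37.1]
gripper_width: -0.001
grip_force: 18.8
```

```bash
python3 - <<'E'
from bench import bot
import cv2,numpy as np
i=bot.get_image("side")["img"];A=cv2.resize(i[185:265,205:285,::-1],(400,400),interpolation=cv2.INTER_CUBIC)
i=bot.get_image("scene")["img"];B=cv2.resize(i[150:210,205:265,::-1],(400,400),interpolation=cv2.INTER_CUBIC)
cv2.imwrite("pics/s5.png",np.hstack([A,B]))
E
```

```text
(no output)
```

View pics/s5.png

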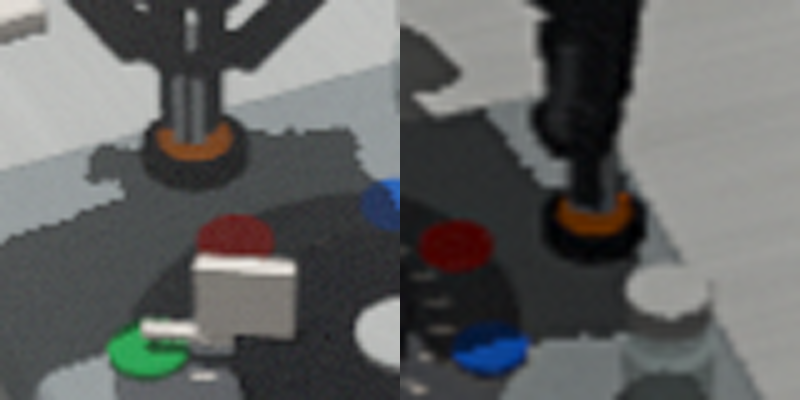

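The fingers sit within the orange cap, which is now nearly level with its housing, so the button is fully pressed. Next I lift straight up and verify.

```bash
python3 -m pendant '[0,0,-0.3,0,0,0,0,-0.3,0,0,0,0,-0.5,0,0,0,0,-1,0,0,0,0,-2,0,0,0,0,-3,0,0,0,0,-3,0,0,0,0,-2,0,0,0,0,0,0,0,0,0,0,0,0]'
python3 - <<'E'
from bench import bot
from h import *
d=bot.get_image("side");i=d["img"]
A=cv2.resize(i[190:290,210:290,::-1],None,fx=5,fy=5,interpolation=cv2.INTER_CUBIC)
B=cv2.resize(bot.get_image("scene")["img"][140:270,130:270,::-1],(400,500))
cv2.imwrite("pics/s6.png",np.hstack([A,B]))
n,r=pointer(d,(228,240,252,259));r=np.array(r);print(r[:,1].mean())
E
```

```text
time: 10.5
tool_pos: [0.5446, 0.1791, 0.1943]
eef_rot: [0.0, 0.885, 0.466, 0.001]
force: [-0.9, -0.1, -0.1]
gripper_width: 0.001
grip_force: 0.0
1.1583999999999999
```

View pics/s6.png

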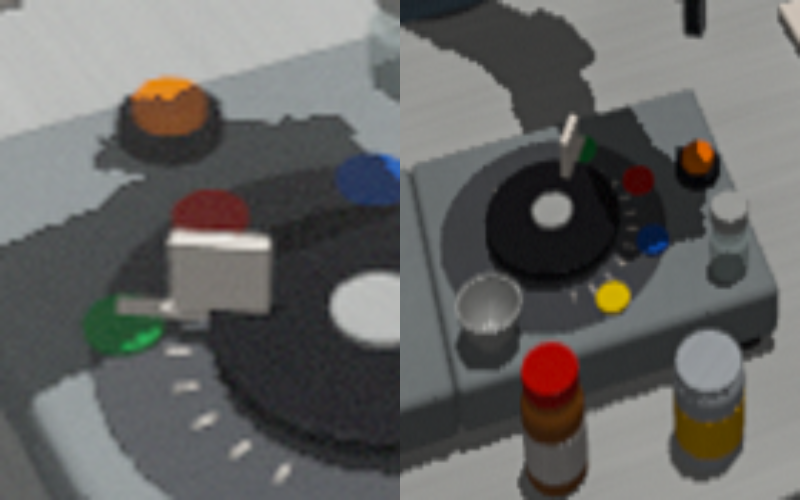

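The button is back up (side crop 170,105), the pointer is unmoved on green (119,304), and the bystanders are undisturbed.

```bash
python3 -c "
from bench import bot
print(bot.finish_job())"
```

```text
the job is handed in; nothing more can be done
None
```

The dial's pointer is on the middle of the green marker (measured 1.148 rad, target 1.15), the confirm button was then pressed fully down and came back up, nothing around the dial and button looked disturbed, and I handed the job in at about 10.6 s; no verdict was returned.

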